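Load the skewer grill and switch it on

TASK

Lay the skewer from the worktop straight across the two rails of the grill, so that it bridges the trough with its vegetables between the rails and its handle to the left, away from the switches, leaving at least a finger's width between its vegetables and those of the skewer already there. Once it is lying there and let go, flip the red switch over to on, towards the back of the grill. Leave the black switch off, the other skewer where it lies and everything else on the worktop standing where it is.

Things in the scene. Friction and masses are not known exactly. Their poses are not given: they have to be found in the camera images.
- grill: Table-top skewer grill, fixed, placed and turned anew each time. Origin: on the worktop under the middle of its open trough; +x to its back (roughly away from the robot), +y to its left, z up. The trough is 132 mm wide between two steel rails; its front and back walls are 50 mm high, the heater rod in it lies at z = 36 mm. The grey switch panel stands on its right (-y).
- left_rail (a point): Middle of the top of the left rail, 75 mm above the worktop, 72 mm left of the trough's middle. The rail is 12 mm wide and runs along the grill's x, 108 mm to either side of this point.
- right_rail (a point): Middle of the top of the right rail, the same, 72 mm right of the trough's middle.
- panel_top (a point): Middle of the flat top of the switch panel, 60 mm above the worktop, 150 mm right (-y) of the trough's middle. The panel reaches 95 mm to the front and back of it and 40 mm to the right. The two switches stand on it 40 mm in front of and 40 mm behind this point; which is which varies.
- skewer_mid (a point): Loose flat steel skewer on the worktop right of the grill, handle pointing roughly left (+y). Point: middle of blade (10 x 3 x 200 mm) and of its four 24 x 24 mm vegetable pieces (red, yellow, green, red) that cover its middle 88 mm, 12 mm above the worktop as it lies flat; +y along the blade to the handle, z up. 63 to 126 g, balances within 10 mm of this point.
- skewer: The same loose skewer; origin 12 mm below point skewer_mid, on the underside of the pieces, same axes.
- skewer_handle (a point): Middle of the loose skewer's wooden handle (16 mm thick, 50 mm long), 125 mm along +y from point skewer_mid.
- laid_skewer_mid (a point): A second skewer of the same make and size, pieces green, red, yellow, green, already rests loose across both rails, handle left, up to 45 mm in front of or behind the middle of the rails. Point: middle of its pieces, 76.5 mm above the worktop; +y along the blade to its handle. It must not be shifted.
- red_switch_pivot (a point): Pivot of the switch with the red bat, 4 mm above the panel's top; axes as the grill's. The bat is a round stick, 41.5 mm long from here, 12 mm thick near its end, 7 mm near the pivot, swinging in the grill's x-z plane. A steel collar, 24 mm diameter, up to 9 mm above the panel, surrounds the pivot.
- red_switch_tip (a point): End of the red bat, 41.5 mm from the pivot.
- red_switch (a joint): Red bat: 0 = off, leaning 0.42 rad to the grill's front (-x); 0.42 = upright; 0.84 = on, leaning 0.42 rad to the grill's back (+x, the side with the green dot). Over-centre: it is driven away from upright to the side it leans to; about 2 N at its tip start it from off. Pushed past upright it snaps over and stays.
- black_switch_pivot (a point): Pivot of the switch with the black bat, which is shaped and works like the red one.
- black_switch (a joint): Angle of the black bat, as for the red one. It starts off (0) and must stay off.
- salt_shaker: Bystander: salt shaker, white with grey cap, 44 x 44 x 90 mm high; origin at the centre of its underside, z up. Loose; to be left standing where it is.
- tin_beans: Bystander: small dark-blue food tin, 58 mm diameter, 72 mm high; origin at the centre of its underside, z up. Loose; to be left standing where it is.
- honey_jar: Bystander: glass honey jar with yellow lid, 65 mm diameter, 95 mm high; origin at the centre of its underside, z up. Loose; to be left standing where it is.
- mug_blue: Bystander: dark grey and white mug with handle, 61 x 84 x 54 mm high; origin at the centre of its underside, z up. Loose; to be left standing where it is.
- pear_1: Bystander: green-yellow pear standing upright, 57 mm diameter, 95 mm high; origin at the centre of its underside, z up. Loose; to be left standing where it is.
- tea_light: Bystander: tea light in a metal cup, 38 mm diameter, 18 mm high; origin at the centre of its underside, z up. Loose; to be left standing where it is.

How it is judged:
By the outcome, as a careful person would: the job done as asked, in the order asked, and still so for the second after the job is handed in, with the robot touching nothing.
It also fails if it takes over 45 s, if anything falls off the work surface, if the arm or the gripper's body presses on something with over 40 N, if the wrist force passes 120 N, or if a joint passes its speed limit or range.

ROBOT

A 7-joint arm with a two-finger parallel gripper is mounted at the origin on a cart in front of the work surface, level with it; the furniture and walls round the work are solid. World frame = base frame: x ahead of the robot, y to its left, z up, the work surface at z = 0. Lengths are in m, angles in rad, forces in N, time in s.
With the tool pointing down it reaches from about 0.425 to 0.925 m from the base axis. Payload 6.8 kg.
Tool frame: the origin (TCP) lies midway between the tips of the shut fingers; the grasp point (between the pads) lies 19 mm behind it; z points along the fingers, y is the line along which they close (so a half turn about z gives the same grasp; the last joint's range is limited). The gripper opens to 85 mm and grips with 20 to 120 N. Pads are 22 mm wide; open, the fingers measure 114 mm over their backs; the gripper's body (76 mm by 85 mm) begins 54 mm behind the grasp point. The pads swing forward as they close: fully open they stand 13 mm farther back than shut.
Start: joints at [1.15, 0.477, 0.022, 1.555, -0.011, 1.109, -0.083], TCP at [0.208, -0.642, 0.231] pointing down, gripper open.
Joint ranges: [-2.96, 2.96], [-0.34, 2.1], [-1.41, 1.46], [0.24, 2.44], [-1.37, 4.51], [0.17, 1.92], [-2.96, 2.96]. Speed limits (rad/s): [2.39, 2.39, 3.14, 3.14, 3.14, 3.14, 3.14].

INTERFACE

Orientations are given as a rotation vector (axis times angle).
In Python, from bench import get_obs, grab_frame, camera_params, r gives the robot as it stands.
- The arm moves only by the shell command python3 -m jog 'ROWS' [FORCE]. ROWS is JSON, a list of rows, each an object of numbers: "rx", "ry", "rz": the turn, a rotation vector about the world's x, y, z scaled (see below); "x", "y", "z": the shift along the world's x, y, z scaled (see below); "jaw": the opening, from -1 (shut) to 1 (fully open). In form: [{"rx": .., "ry": .., "rz": .., "x": .., "y": .., "z": .., "jaw": ..}, ...]. A call has 1 to 8 rows; each row shifts and turns the commanded pose from where the row before left it; what a row does not reach is not made up. The controller multiplies each number of a shift by 60 mm and each number of a turn by 10 degrees. A row lasts 1/8 s, in which the tool goes at most 62.5 mm and 10.7 degrees, less where a joint would pass 70% of its speed; a pose out of reach is approached as far as the arm can. A call with a number of a shift or a turn outside -1 to 1 is refused whole. A call with a gripper value outside its range is refused whole. The fingers move at their own pace and stop on an object; FORCE is the grip in N (left out, the last holds). Time passes only in rows, so rows that do not move let the fingers close. It gives the time, the measured TCP pose, the force, the opening and the grip force at its end, in the units of the state.
- get_obs(): the state, without advancing time (a new reading comes with each control period).
- grab_frame(name): name is "side" or "top" or "wrist"; returns the picture (400x640x3 uint8, red, green, blue); there is no depth.
- camera_params(name): a dict with "fx", "fy", "cx", "cy" (pixels), "R" (3x3) and "t" (3): a world point X has camera coordinates R X + t. Camera axes: x right, y down, z forward; pixel columns grow to the right and rows downward; lengths in m; the calibration is good to about 2 mm. The wrist camera is an equidistant fisheye: a pixel r from the principal point sees the ray r / f radians off the axis. A picture is of the moment at which its call begins: read the wrist's pose just before it. camera_params takes no time and is no camera call; for the wrist camera it gives the pose at the moment of the call.
- r.hand_in(): hands the job in; it is judged then, once.
The state is a dict: "clock": time; "joints": joint angles; "qvel": joint speeds; "tau": joint torques, N m; "tcp_pos": TCP position; "orientation": TCP orientation; "contact_force": force on the tool from outside, world axes, zero at the start; "moment": the same for the moment, N m; "grip_width": finger opening in m; "gripper_force": force on a finger pad.
Only numpy, scipy, OpenCV 4.12 (cv2) and the standard library are available. Lean on these libraries where they do the work, as an engineer would, in place of code of your own. Each camera call takes 0.05 s, during which the arm holds its last target. There are 200 camera calls.

## Working session

There is one attempt and no reset: what is moved stays moved. The work goes in short steps, Python scripts to look and compute and a shell command to move; the robot and the scene stay as the last step left them, time stands still between calls to the robot, and variables do not carry over. Pictures are saved under pics/ and viewed, at most 13 in all, crops included, and the job is handed in when it is done.

```bash
mkdir -p pics; ls
python3 - <<'E'
from bench import get_obs, grab_frame, camera_params, r
import cv2,numpy as np
o=get_obs();print(o)
for n in("side","top","wrist"):
    p=camera_params(n);print(n,p)
    cv2.imwrite(f"pics/{n}0.png",grab_frame(n)[:,:,::-1])
a=[cv2.imread(f"pics/{n}0.png") for n in("side","top")]
E
```

```text
pics
{'clock': 0.0, 'joints': array([ 1.14992708,  0.4778175 ,  0.02235162,  1.5564803 , -0.01150847,
        1.10930933, -0.08312853]), 'qvel': array([-0.00091416,  0.00035824, -0.00034036,  0.00103264,  0.00074027,
       -0.00184327, -0.00092004]), 'tau': array([-1.73717017e-04, -5.96457839e+01,  1.60796955e+00, -2.81199503e+01,
        1.24835019e-02,  9.23757761e-03, -7.82318892e-06]), 'tcp_pos': array([ 0.2074848 , -0.6416766 ,  0.23030211]), 'orientation': array([-3.10144652e+00, -4.88977226e-01,  6.75976435e-04]), 'contact_force': array([ 0.42009269, -0.03751629, -0.56973704]), 'moment': array([ 0.01836701, -0.01537107,  0.01362559]), 'gripper_force': 0.0, 'grip_width': 0.0854284024255312}
side {'fx': 495.63915166637156, 'fy': 495.63915166637156, 'cx': 324.00029372388286, 'cy': 198.3314942487524, 'R': array([[-0.70070335, -0.71337782, -0.01033965],
       [-0.41961417,  0.42379319, -0.8026975 ],
       [ 0.57700847, -0.55811416, -0.59629675]]), 't': array([0.41610589, 0.26175644, 1.24264198])}
top {'fx': 450.8601119004408, 'fy': 450.8601119004408, 'cx': 316.504223435605, 'cy': 198.53474515248402, 'R': array([[ 0.02464039, -0.99961154,  0.01302411],
       [-0.99183955, -0.02607482, -0.12479749],
       [ 0.12508861, -0.00984276, -0.99209675]]), 't': array([0.04383321, 0.50859956, 1.3125904 ])}
wrist {'fx': 309.70691628693146, 'fy': 309.70691628693146, 'cx': 317.66721655973726, 'cy': 202.53025881332988, 'R': array([[ 0.30898229, -0.9510641 , -0.00265028],
       [-0.91178881, -0.29701278,  0.28359226],
       [-0.27050158, -0.08520849, -0.95894129]]), 't': array([-0.67374803, -0.03652983,  0.38075138])}
```

View pics/top0.png

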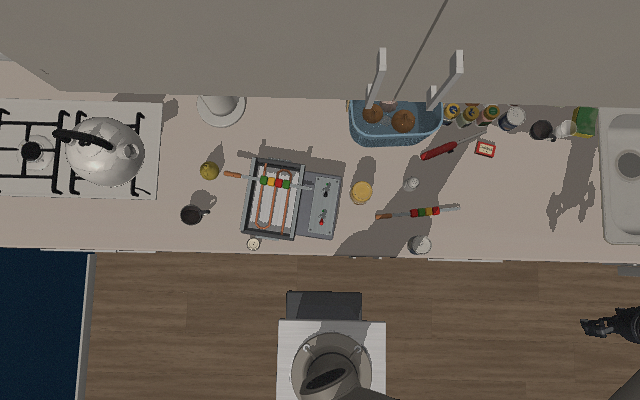

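View pics/side0.png

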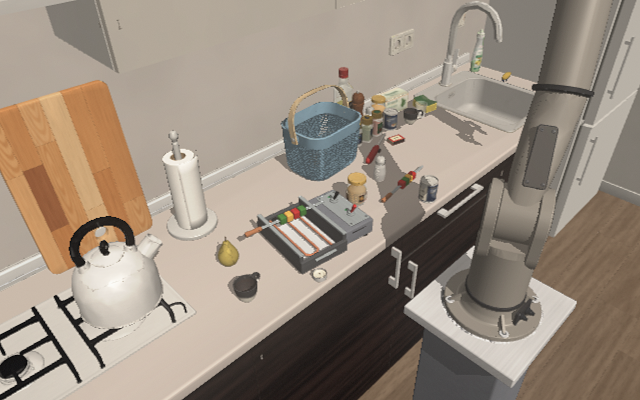

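The top view shows the grill at about (245-340, 158-238), the laid skewer's pieces at (264-287, 183) and the loose skewer's pieces at (412-437, 211) with its handle at (384, 215). The red bat is at (322, 218) in front and the black bat at (327, 192). The side view shows the same layout. Next I measure from both views.

```bash
cat > h.py <<'E'
from bench import get_obs, grab_frame, camera_params, r
import cv2,numpy as np
from scipy.spatial.transform import Rotation as Ro
def ray(p,uv,wrist=False):
    x=np.array([(uv[0]-p['cx'])/p['fx'],(uv[1]-p['cy'])/p['fy']])
    if wrist:
        t=np.linalg.norm(x); d=np.array([*(x/max(t,1e-9)*np.sin(t)),np.cos(t)])
    else: d=np.array([*x,1.]); d/=np.linalg.norm(d)
    R=np.array(p['R']); return -R.T@p['t'],R.T@d
def plane(p,uv,z,w=False):
    o,d=ray(p,uv,w); return o+d*(z-o[2])/d[2]
def tri(rs):
    A=sum(np.eye(3)-np.outer(d,d) for o,d in rs);b=sum((np.eye(3)-np.outer(d,d))@o for o,d in rs)
    x=np.linalg.solve(A,b); return x,max(np.linalg.norm(np.cross(x-o,d)) for o,d in rs)
def proj(p,X,w=False):
    c=np.array(p['R'])@X+p['t']
    if w:
        t=np.arctan2(np.hypot(c[0],c[1]),c[2]);s=t/np.hypot(c[0],c[1]);return np.array([p['cx']+p['fx']*s*c[0],p['cy']+p['fy']*s*c[1]])
    return np.array([p['cx']+p['fx']*c[0]/c[2],p['cy']+p['fy']*c[1]/c[2]])
def blobs(img,name,roi=None,mn=6):
    h=cv2.cvtColor(img,cv2.COLOR_RGB2HSV);H,S,V=h[...,0].astype(int),h[...,1],h[...,2]
    m={'red':((H<6)|(H>172))&(S>150)&(V>60),'yellow':(H>=20)&(H<33)&(S>150)&(V>90),'green':(H>40)&(H<85)&(S>90)&(V>40),'wood':(H>=6)&(H<19)&(S>90)&(V>60)}[name].astype(np.uint8)
    n,l,s,c=cv2.connectedComponentsWithStats(m)
    return [(c[i].round(1).tolist(),int(s[i,4])) for i in range(1,n) if s[i,4]>=mn and (roi is None or (roi[0]<c[i][0]<roi[2] and roi[1]<c[i][1]<roi[3]))]
E
python3 - <<'E'
from h import *
for n,roi in(('top',(180,140,500,260)),('side',(210,130,460,290))):
    im=cv2.imread(f'pics/{n}0.png')[:,:,::-1].copy()
    for c in('red','yellow','green','wood'): print(n,c,blobs(im,c,roi,4))
a=cv2.imread('pics/top0.png')[145:260,180:480];b=cv2.imread('pics/side0.png')[160:290,230:450]
cv2.imwrite('pics/a.png',np.vstack([cv2.resize(a,(780,299),interpolation=2),cv2.resize(b,(780,299),interpolation=2)]))
E
```

```text
top red [([485.2, 148.8], 101), ([438.3, 150.2], 257), ([278.3, 182.6], 59), ([435.7, 210.5], 50), ([414.0, 212.5], 50), ([321.1, 221.8], 16)]
top yellow [([207.5, 172.7], 150), ([270.9, 181.4], 41), ([354.4, 197.2], 5), ([366.2, 198.8], 5), ([428.7, 211.0], 35)]
top green [([263.2, 179.8], 58), ([285.7, 184.0], 58), ([326.5, 183.5], 4), ([421.1, 211.8], 53), ([322.5, 210.5], 4)]
top wood [([264.4, 168.9], 30), ([284.5, 173.2], 57), ([231.9, 174.0], 80), ([264.7, 207.9], 208), ([284.8, 211.2], 104), ([354.9, 199.5], 35), ([432.0, 212.5], 4), ([382.9, 215.9], 66)]
side red [([389.5, 138.8], 4), ([367.5, 160.2], 18), ([412.4, 173.8], 23), ([401.4, 181.3], 16), ([353.2, 207.0], 15), ([295.5, 212.6], 63)]
side yellow [([288.7, 213.2], 12)]
side green [([405.8, 179.1], 20), ([301.9, 209.7], 59), ([282.0, 218.3], 63)]
side wood [([393.4, 136.3], 11), ([409.3, 176.4], 36), ([352.3, 190.6], 100), ([362.4, 186.1], 8), ([386.1, 197.0], 45), ([360.7, 197.7], 26), ([296.5, 234.7], 236), ([315.6, 230.7], 76), ([270.0, 220.8], 4), ([253.0, 231.2], 83)]
```

View pics/a.png

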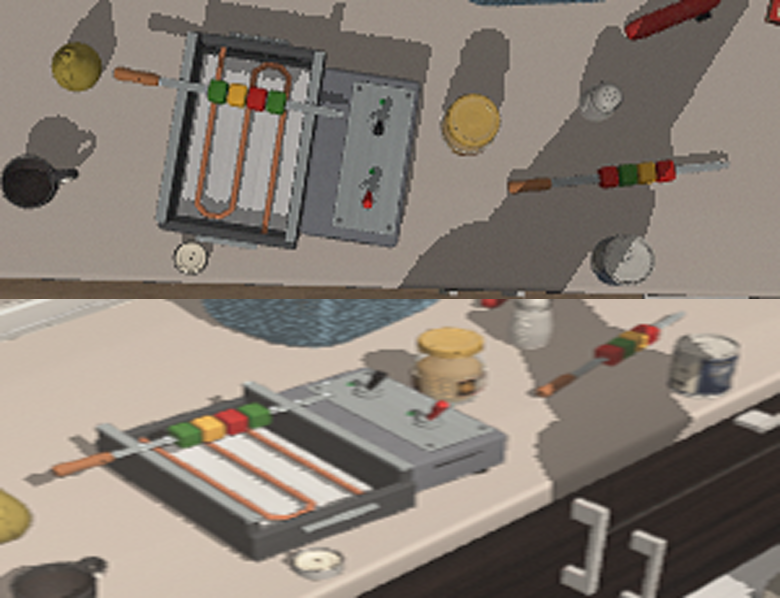

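The crop shows the left rail from (193,35) to (165,228) and the right rail from (318,52) to (291,245) in crop pixels. The laid skewer is at the back, the red switch in front and the green dots behind the bats. The tin and salt shaker stand close to the loose skewer.

Run:
```python
from h import *
T,S=camera_params('top'),camera_params('side')
def t2(n,a,b):
    x,e=tri([ray(T,a),ray(S,b)]);print(n,x.round(4),'err',round(e,4));return x
ct=lambda x,y:(180+x/2.6,145+y/2.6); cs=lambda x,y:(230+x*220/780,160+(y-299)*130/299)
r1=t2('red L',(414,212.5),(401.4,181.3));t2('green',(421.1,211.8),(405.8,179.1));r2=t2('red R',(435.7,210.5),(412.4,173.8))
h=t2('handle',(382.9,215.9),(386.1,197.0))
g1=t2('laid gL',(263.2,179.8),(282,218.3));t2('laid red',(278.3,182.6),(295.5,212.6));g2=t2('laid gR',(285.7,184),(301.9,209.7));h2=t2('laid handle',(231.9,174),(253,231.2))
t2('redtip',(321.1,221.8),(353.2,207))
lb=t2('Lrail back',ct(193,35),cs(105,428));rb=t2('Rrail back',ct(318,52),cs(247,388));rf=t2('Rrail front',ct(291,245),cs(410,472));lf=t2('Lrail f',ct(165,228),cs(258,530))
# plane based
P=[plane(T,ct(*c),.075) for c in((193,35),(165,228),(291,245),(318,52))]
for p in P: print('rail plane',p.round(4))
c=np.mean(P,0);d=(P[0]-P[1])+(P[3]-P[2]);print('ctr',c.round(4),'yaw',np.degrees(np.arctan2(d[1],d[0])),[np.linalg.norm(P[i]-P[i-1]).round(4) for i in range(4)])
for n,a,b in(('loose',plane(T,(435.7,210.5),.02),plane(T,(414,212.5),.02)),('looseH',plane(T,(425,211.5),.02),plane(T,(382.9,215.9),.015)),('laid',plane(T,(285.7,184),.0865),plane(T,(263.2,179.8),.0865)),('laidH',plane(T,(274.5,181.9),.0865),plane(T,(231.9,174),.082))):
    v=b-a;print(n,((a+b)/2).round(4),np.linalg.norm(v).round(4),'yaw of +y',np.degrees(np.arctan2(-v[0],v[1])).round(1))
for n,c,z in(('honey',(470,120),.095),('salt',(605,98),.09),('tin',(625,258),.072),('tea',(190,257),.018),('pear',(76,66),.09),('mug',(28,182),.054),('redpivot',(371,178),.069),('blackpivot',(380,112),.069),('redtip',(368,200),.1),('blacktip',(378,127),.1)): print(n,plane(T,ct(*c),z).round(3))
```

```text
red L [ 0.4728 -0.2372  0.0237] err 0.0013
green [ 0.4744 -0.2604  0.0204] err 0.003
red R [ 0.4802 -0.3049  0.0177] err 0.0025
handle [ 0.461  -0.1456  0.0136] err 0.0014
laid gL [0.5499 0.2107 0.0803] err 0.0022
laid red [0.5426 0.1667 0.0802] err 0.0026
laid gR [0.539  0.1453 0.0808] err 0.0026
laid handle [0.5649 0.3018 0.0789] err 0.002
redtip [0.4328 0.0419 0.0913] err 0.0013
Lrail back [0.6143 0.2407 0.0691] err 0.0021
Rrail back [0.5995 0.0996 0.0644] err 0.0023
Rrail front [0.3829 0.1243 0.066 ] err 0.0007
Lrail f [0.3997 0.2663 0.0561] err 0.0008
rail plane [0.6146 0.2414 0.075 ]
rail plane [0.3982 0.263  0.075 ]
rail plane [0.3831 0.1244 0.075 ]
rail plane [0.5991 0.1009 0.075 ]
ctr [0.4988 0.1824 0.075 ] yaw -5.947123058158648 [np.float64(0.1413), np.float64(0.2175), np.float64(0.1394), np.float64(0.2172)]
loose [ 0.4781 -0.2699  0.02  ] 0.0659 yaw of +y 6.7
looseH [ 0.47   -0.2074  0.0175] 0.127 yaw of +y 7.3
laid [0.5453 0.1791 0.0865] 0.0657 yaw of +y -9.2
laidH [0.5555 0.2408 0.0843] 0.1255 yaw of +y -9.4
honey [ 0.524 -0.068  0.095]
salt [ 0.553 -0.218  0.09 ]
tin [ 0.378 -0.243  0.072]
tea [0.369 0.242 0.018]
pear [0.573 0.367 0.09 ]
mug [0.447 0.421 0.054]
redpivot [0.46  0.038 0.069]
blackpivot [0.534 0.03  0.069]
redtip [0.433 0.042 0.1  ]
blacktip [0.513 0.033 0.1  ]
```

The layout checks out: the rail spacing comes to about 140 mm, the rails' length to 217 mm, the skewer's heights are right, and the red bat is 28 mm in front of its pivot. The grill's yaw is about -6° and the skewer's about +7°. I move above the skewer now.

```bash
python3 -m jog '[{"x":0.56,"y":0.77,"rz":0.99,"jaw":1},{"x":0.56,"y":0.77,"rz":0.99,"jaw":0.6},{"x":0.56,"y":0.77,"rz":0.99,"jaw":0.4},{"x":0.56,"y":0.77,"rz":0.99,"jaw":0.4},{"x":0.56,"y":0.77,"rz":0.99,"jaw":0.4},{"x":0.56,"y":0.77,"rz":0.99,"jaw":0.4},{"x":0.56,"y":0.77,"rz":0.99,"jaw":0.4},{"x":0.56,"y":0.77,"rz":0.99,"jaw":0.4}]' 40
python3 -m jog '[{"z":-0.5,"jaw":0.4},{"jaw":0.4},{"jaw":0.4}]'
cat > look.py <<'E'
from h import *
import sys
o=get_obs();W=camera_params('wrist');im=grab_frame('wrist')
cv2.imwrite(f'pics/{sys.argv[1]}.png',im[:,:,::-1]);np.save('W.npy',W,allow_pickle=True)
M=Ro.from_rotvec(o['orientation']).as_matrix()
print('tcp',o['tcp_pos'].round(4),'close dir deg',np.degrees(np.arctan2(M[1,1],M[0,1])).round(1),'tool z',M[:,2].round(3),'w',o['grip_width'])
E
python3 look.py w1
python3 - <<'E'
from h import *
W=np.load('W.npy',allow_pickle=True).item();im=cv2.imread('pics/w1.png')[:,:,::-1].copy()
for c,z in(('red',.024),('yellow',.024),('green',.024),('wood',.016)):
  for uv,a in blobs(im,c,None,150): print(c,uv,a,plane(W,uv,z,True).round(4))
E
```

```text
tcp [ 0.2076 -0.6418  0.2306] close dir deg -72.1 tool z [-0.001  0.001 -1.   ] w 0.08556032694747787
wood [13.4, 380.6] 1046 [-0.7474  0.1405  0.016 ]validation failed for argument at $[0]...
validation failed for argument at $[0]...
```

View pics/w1.png

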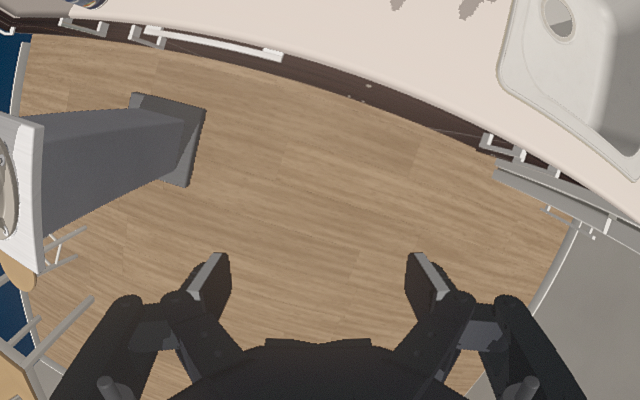

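The rows were refused because every key is required. The wrist view (open fingers over the floor) is the unmoved start pose. I send the rows again with all keys.

```bash
python3 -m jog '[{"rx":0,"ry":0,"rz":0.99,"x":0.56,"y":0.77,"z":0,"jaw":1},{"rx":0,"ry":0,"rz":0.99,"x":0.56,"y":0.77,"z":0,"jaw":0.4},{"rx":0,"ry":0,"rz":0.99,"x":0.56,"y":0.77,"z":0,"jaw":0.4},{"rx":0,"ry":0,"rz":0.99,"x":0.56,"y":0.77,"z":0,"jaw":0.4},{"rx":0,"ry":0,"rz":0.99,"x":0.56,"y":0.77,"z":0,"jaw":0.4},{"rx":0,"ry":0,"rz":0.99,"x":0.56,"y":0.77,"z":0,"jaw":0.4},{"rx":0,"ry":0,"rz":0.99,"x":0.56,"y":0.77,"z":0,"jaw":0.4},{"rx":0,"ry":0,"rz":0.99,"x":0.56,"y":0.77,"z":0,"jaw":0.4}]' 40 && 
python3 -m jog '[{"rx":0,"ry":0,"rz":0,"x":0,"y":0,"z":-0.5,"jaw":0.4},{"rx":0,"ry":0,"rz":0,"x":0,"y":0,"z":0,"jaw":0.4},{"rx":0,"ry":0,"rz":0,"x":0,"y":0,"z":0,"jaw":0.4}]'
cat > meas.py <<'E'
from h import *
import sys
W=np.load('W.npy',allow_pickle=True).item();im=cv2.imread(f'pics/{sys.argv[1]}.png')[:,:,::-1].copy()
for c,z in(('red',.024),('yellow',.024),('green',.024),('wood',.016)):
  for uv,a in blobs(im,c,None,100): print(c,uv,a,plane(W,uv,z,True).round(4))
E
python3 look.py w2; python3 meas.py w2
```

```text
clock: 1.2
tcp_pos: [0.4773, -0.2712, 0.2314]
orientation: [2.073, 2.361, -0.0]
contact_force: [0.2, -0.5, -0.1]
grip_width: 0.0596
gripper_force: 0.0
clock: 1.58
tcp_pos: [0.4762, -0.2737, 0.2018]
orientation: [2.081, 2.353, -0.0]
contact_force: [0.3, -0.7, 0.6]
grip_width: 0.0597
gripper_force: 0.0
tcp [ 0.4762 -0.2737  0.2018] close dir deg 7.0 tool z [-0. -0. -1.] w 0.05965956558577899
red [320.0, 148.4] 378 [ 0.4759 -0.2371  0.024 ]
red [465.6, 229.1] 1289 [ 0.6623 -0.3067  0.024 ]
red [320.4, 207.9] 339 [ 0.4844 -0.3012  0.024 ]
yellow [405.8, 5.0] 158 [ 0.5464 -0.0674  0.024 ]
yellow [319.9, 188.2] 379 [ 0.4811 -0.2794  0.024 ]
yellow [554.5, 275.0] 419 [ 0.8542 -0.3655  0.024 ]
yellow [531.3, 312.8] 674 [ 0.8379 -0.4341  0.024 ]
green [320.2, 168.4] 387 [ 0.4787 -0.258   0.024 ]
wood [392.9, 16.0] 356 [ 0.5353 -0.0809  0.016 ]
wood [319.6, 62.2] 561 [ 0.4642 -0.1465  0.016 ]
wood [135.7, 178.4] 416 [ 0.2557 -0.2947  0.016 ]
wood [42.0, 226.7] 2164 [ 0.0505 -0.3917  0.016 ]
wood [50.6, 162.6] 163 [ 0.093  -0.2858  0.016 ]
wood [103.2, 180.0] 158 [ 0.2014 -0.3019  0.016 ]
wood 
[... 233 characters left out ...]
.016 ]
wood [93.4, 261.2] 422 [ 0.1635 -0.4283  0.016 ]
wood [133.9, 243.0] 121 [ 0.2461 -0.3834  0.016 ]
wood [11.7, 270.9] 296 [-0.0942 -0.5094  0.016 ]
wood [91.6, 308.1] 447 [ 0.1342 -0.5235  0.016 ]
wood [626.4, 275.2] 114 [ 1.1136 -0.3723  0.016 ]
wood [34.6, 304.3] 112 [-0.0421 -0.5717  0.016 ]
wood [565.7, 333.7] 1969 [ 0.9799 -0.4973  0.016 ]
wood [115.3, 307.6] 162 [ 0.1897 -0.5057  0.016 ]
wood [76.6, 325.0] 219 [ 0.0788 -0.5795  0.016 ]
wood [56.2, 343.4] 141 [-0.0152 -0.6638  0.016 ]
wood [34.1, 338.1] 144 [-0.1019 -0.6849  0.016 ]
wood [185.9, 368.4] 116 [ 0.3029 -0.6037  0.016 ]
wood [196.3, 362.5] 128 [ 0.3237 -0.5823  0.016 ]
wood [207.0, 363.2] 100 [ 0.3421 -0.5783  0.016 ]
```

The wrist look puts the skewer's middle at (0.480, -0.269) with yaw 7.5° and a red-to-red spacing of 65 mm, which agrees with the first measurement. I correct the position and descend.

```bash
python3 -m jog '[{"rx":0,"ry":0,"rz":0.05,"x":0.07,"y":0.08,"z":-0.8,"jaw":0.4},{"rx":0,"ry":0,"rz":0,"x":0,"y":0,"z":-0.8,"jaw":0.4},{"rx":0,"ry":0,"rz":0,"x":0,"y":0,"z":-0.8,"jaw":0.4},{"rx":0,"ry":0,"rz":0,"x":0,"y":0,"z":-0.5,"jaw":0.4},{"rx":0,"ry":0,"rz":0,"x":0,"y":0,"z":-0.25,"jaw":0.4},{"rx":0,"ry":0,"rz":0,"x":0,"y":0,"z":0,"jaw":0.4},{"rx":0,"ry":0,"rz":0,"x":0,"y":0,"z":0,"jaw":0.4}]'
```

```text
clock: 2.5
tcp_pos: [0.4818, -0.2685, 0.0138]
orientation: [2.068, 2.362, 0.001]
contact_force: [1.7, 0.5, -0.4]
grip_width: 0.0597
gripper_force: 0.0
```

```bash
python3 -m jog '[{"rx":0,"ry":0,"rz":0,"x":-0.02,"y":0,"z":-0.15,"jaw":0.4},{"rx":0,"ry":0,"rz":0,"x":0,"y":0,"z":0,"jaw":-0.6},{"rx":0,"ry":0,"rz":0,"x":0,"y":0,"z":0,"jaw":-1},{"rx":0,"ry":0,"rz":0,"x":0,"y":0,"z":0,"jaw":-1},{"rx":0,"ry":0,"rz":0,"x":0,"y":0,"z":0,"jaw":-1},{"rx":0,"ry":0,"rz":0,"x":0,"y":0,"z":0,"jaw":-1}]' 40
```

```text
clock: 3.25
tcp_pos: [0.4798, -0.2679, 0.0036]
orientation: [2.069, 2.364, 0.0]
contact_force: [0.2, 0.1, 4.2]
grip_width: 0.0233
gripper_force: 40.7
```

Gripped at 23.3 mm. I lift and carry it over the grill.

```bash
python3 -m jog '[{"rx":0,"ry":0,"rz":0,"x":0,"y":0,"z":0.5,"jaw":-1},{"rx":0,"ry":0,"rz":0,"x":0,"y":0,"z":0.8,"jaw":-1},{"rx":0,"ry":0,"rz":0,"x":0,"y":0,"z":0.8,"jaw":-1},{"rx":0,"ry":0,"rz":0,"x":0,"y":0.3,"z":0.6,"jaw":-1}]' && python3 -m jog '[{"rx":0,"ry":0,"rz":-0.17,"x":0,"y":0.65,"z":0,"jaw":-1},{"rx":0,"ry":0,"rz":-0.17,"x":0,"y":0.95,"z":0,"jaw":-1},{"rx":0,"ry":0,"rz":-0.17,"x":0,"y":0.95,"z":0,"jaw":-1},{"rx":0,"ry":0,"rz":-0.17,"x":0,"y":0.95,"z":0,"jaw":-1},{"rx":0,"ry":0,"rz":-0.17,"x":0,"y":0.95,"z":0,"jaw":-1},{"rx":0,"ry":0,"rz":-0.17,"x":0,"y":0.95,"z":0,"jaw":-1},{"rx":0,"ry":0,"rz":-0.17,"x":-0.05,"y":0.95,"z":0,"jaw":-1},{"rx":0,"ry":0,"rz":-0.17,"x":-0.05,"y":0.6,"z":0,"jaw":-1}]' && python3 -m jog '[{"rx":0,"ry":0,"rz":0,"x":0,"y":0.3,"z":0,"jaw":-1},{"rx":0,"ry":0,"rz":0,"x":0,"y":0,"z":0,"jaw":-1},{"rx":0,"ry":0,"rz":0,"x":0,"y":0,"z":0,"jaw":-1}]'
python3 look.py w3
python3 - <<'E'
from h import *
cv2.imwrite('pics/t3.png',grab_frame('top')[:,:,::-1])
cv2.imwrite('pics/s3.png',grab_frame('side')[:,:,::-1])
w=cv2.imread('pics/w3.png');a=cv2.imread('pics/s3.png')[140:300,200:420]
cv2.imwrite('pics/b.png',np.hstack([cv2.resize(w,(480,300)),cv2.resize(a,(320,300))]))
E
```

```text
clock: 3.75
tcp_pos: [0.4795, -0.2512, 0.1671]
orientation: [2.071, 2.36, -0.0]
contact_force: [0.5, -0.1, -1.4]
grip_width: 0.0232
gripper_force: 40.2
clock: 4.75
tcp_pos: [0.4727, 0.1702, 0.1652]
orientation: [-2.332, -2.104, -0.001]
contact_force: [0.4, -0.6, -0.8]
grip_width: 0.0227
gripper_force: 40.2
clock: 5.12
tcp_pos: [0.4734, 0.1838, 0.1649]
orientation: [2.335, 2.101, -0.002]
contact_force: [0.7, -0.1, 0.2]
grip_width: 0.0233
gripper_force: 40.2
tcp [0.4734 0.1838 0.1649] close dir deg -6.0 tool z [-0.001 -0.001 -1.   ] w 0.023315388708932693
```

View pics/w3.png

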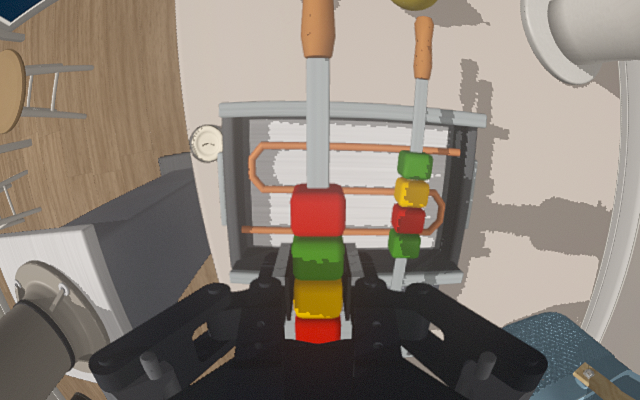

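View pics/s3.png

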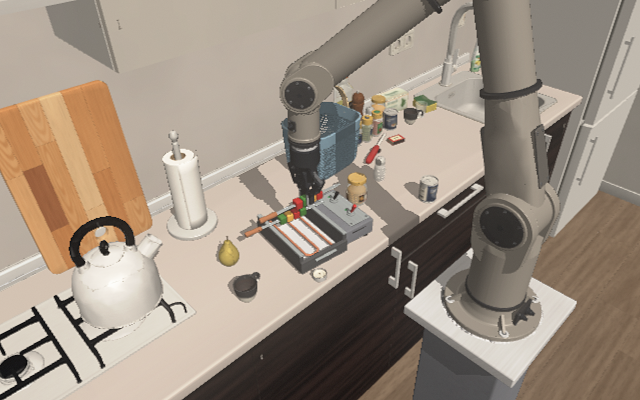

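The wrist view shows the held skewer level with its handle to the left. The left rail runs from (221,108) to (486,119), the right rail from (231,278) to (463,278), and the laid pieces span (415,165) to (404,245). I check these positions.

Run:
```python
from h import *
W=np.load('W.npy',allow_pickle=True).item()
P=[plane(W,c,.075,True) for c in((221,107),(486,119),(463,278),(231,278))]
for p in P: print(p.round(4))
c=np.mean(P,0);d=(P[1]-P[0])+(P[2]-P[3]);y=np.arctan2(d[1],d[0]);print('ctr',c,'yaw',np.degrees(y),np.linalg.norm(P[0]-P[1]),np.linalg.norm(P[0]-P[3]))
im=cv2.imread('pics/w3.png')[:,:,::-1].copy()
for k in('green','red','yellow'):
  for uv,a in blobs(im,k,(280,130,450,345),60): print(k,uv,a,'z.0865:',plane(W,uv,.0865,True).round(4),'z.18',plane(W,uv,.183,True).round(4))
# laid height from two views (top at start + wrist now)
T=camera_params('top')
for k,uvT in(('green',(263.2,179.8)),('green',(285.7,184))):
  bs=[b[0] for b in blobs(im,k,(370,130,450,345),60)]
  for b in bs: print(tri([ray(T,uvT),ray(W,b,True)]))
```

```text
[0.4097 0.2712 0.075 ]
[0.6206 0.2446 0.075 ]
[0.6039 0.0996 0.075 ]
[0.3913 0.126  0.075 ]
ctr [0.50636449 0.18533626 0.075     ] yaw -7.123817006102336 0.21251644007034717 0.14637216338942674
green [414.5, 165.1] 833 z.0865: [0.5508 0.2126 0.0865] z.18 [0.521  0.2317 0.183 ]
green [403.5, 244.9] 739 z.0865: [0.5407 0.1485 0.0865] z.18 [0.5154 0.1955 0.183 ]
green [317.5, 258.1] 2118 z.0865: [0.4708 0.1451 0.0865] z.18 [0.4759 0.1936 0.183 ]
red [317.0, 213.5] 2290 z.0865: [0.4743 0.1825 0.0865] z.18 [0.4779 0.2147 0.183 ]
red [407.4, 219.7] 756 z.0865: [0.544  0.1698 0.0865] z.18 [0.5173 0.2075 0.183 ]
red [317.4, 330.1] 1052 z.0865: [0.4629 0.0707 0.0865] z.18 [0.4714 0.1516 0.183 ]
yellow [411.0, 193.0] 816 z.0865: [0.5473 0.1912 0.0865] z.18 [0.5191 0.2196 0.183 ]
yellow [317.6, 298.0] 1792 z.0865: [0.4668 0.1068 0.0865] z.18 [0.4737 0.1719 0.183 ]
(array([0.55124144, 0.21195862, 0.08395508]), np.float64(0.00031202908947571554))
(array([0.52401068, 0.19858176, 0.18792214]), np.float64(0.009750528134483141))
(array([ 0.5862057 ,  0.16789224, -0.09009796]), np.float64(0.020964217412382188))
(array([0.54103789, 0.14694045, 0.08337794]), np.float64(0.00048254696578648576))
```

The two views agree to a few mm: grill centre about (0.502, 0.184), yaw about -6.5°. The gap between the vegetables will be about 45 mm. I lower it.

```bash
python3 -m jog '[{"rx":0,"ry":0,"rz":-0.05,"x":0,"y":0.02,"z":-0.5,"jaw":-1},{"rx":0,"ry":0,"rz":0,"x":0,"y":0,"z":-0.6,"jaw":-1},{"rx":0,"ry":0,"rz":0,"x":0,"y":0,"z":-0.35,"jaw":-1},{"rx":0,"ry":0,"rz":0,"x":0,"y":0,"z":-0.1,"jaw":-1},{"rx":0,"ry":0,"rz":0,"x":0,"y":0,"z":-0.03,"jaw":-1},{"rx":0,"ry":0,"rz":0,"x":0,"y":0,"z":0,"jaw":-1}]'
```

```text
clock: 6.02
tcp_pos: [0.4741, 0.1865, 0.0713]
orientation: [2.343, 2.092, 0.002]
contact_force: [0.9, 0.8, -0.4]
grip_width: 0.0234
gripper_force: 40.2
```

```bash
python3 -m jog '[{"rx":0,"ry":0,"rz":0,"x":0,"y":0,"z":-0.03,"jaw":-1},{"rx":0,"ry":0,"rz":0,"x":0,"y":0,"z":-0.02,"jaw":-1},{"rx":0,"ry":0,"rz":0,"x":0,"y":0,"z":0,"jaw":-1}]'
```

```text
clock: 6.4
tcp_pos: [0.4739, 0.1864, 0.0681]
orientation: [2.343, 2.092, 0.001]
contact_force: [-1.8, -0.5, 4.2]
grip_width: 0.0234
gripper_force: 40.8
```

There is contact at the expected height (4 N). I release with limited opening and retreat upwards.

```bash
python3 -m jog '[{"rx":0,"ry":0,"rz":0,"x":0,"y":0,"z":0,"jaw":-0.3},{"rx":0,"ry":0,"rz":0,"x":0,"y":0,"z":0,"jaw":-0.1},{"rx":0,"ry":0,"rz":0,"x":0,"y":0,"z":0,"jaw":0},{"rx":0,"ry":0,"rz":0,"x":0,"y":0,"z":0,"jaw":0},{"rx":0,"ry":0,"rz":0,"x":0,"y":0,"z":0.4,"jaw":0},{"rx":0,"ry":0,"rz":0,"x":0,"y":0,"z":0.7,"jaw":0},{"rx":0,"ry":0,"rz":0,"x":0,"y":0,"z":0.7,"jaw":0},{"rx":0,"ry":0,"rz":0,"x":0,"y":0,"z":0,"jaw":0}]'
python3 look.py w4
python3 - <<'E'
from h import *
W=np.load('W.npy',allow_pickle=True).item();im=cv2.imread('pics/w4.png')[:,:,::-1].copy()
for k in('green','red','yellow','wood'):
  for uv,a in blobs(im,k,(250,0,520,399),60): print(k,uv,a,plane(W,uv,.0865,True).round(4))
E
```

```text
clock: 7.4
tcp_pos: [0.4755, 0.1874, 0.1786]
orientation: [2.342, 2.09, 0.009]
contact_force: [-0.1, -0.0, 0.0]
grip_width: 0.043
gripper_force: 0.0
tcp [0.4755 0.1874 0.1786] close dir deg -6.5 tool z [ 0.006  0.002 -1.   ] w 0.0430150316632202
green [406.1, 166.6] 755 [0.5509 0.2125 0.0865]
green [314.8, 196.9] 695 [0.4763 0.1959 0.0865]
green [396.8, 242.4] 669 [0.5408 0.1483 0.0865]
red [314.8, 169.9] 695 [0.4787 0.2173 0.0865]
red [400.1, 218.1] 691 [0.5442 0.1699 0.0865]
red [314.8, 247.4] 627 [0.4713 0.1525 0.0865]
yellow [403.2, 192.8] 752 [0.5475 0.1913 0.0865]
yellow [314.6, 223.1] 625 [0.4736 0.174  0.0865]
wood [314.6, 53.0] 1015 [0.4887 0.3068 0.0865]
wood [413.3, 54.3] 939 [0.5646 0.301  0.0865]
wood [271.9, 168.1] 837 [0.4458 0.2227 0.0865]
wood [360.1, 149.7] 493 [0.5151 0.2293 0.0865]
wood [432.9, 152.5] 244 [0.5744 0.222  0.0865]
wood [359.4, 191.3] 325 [0.5118 0.1964 0.0865]
wood [425.7, 213.1] 386 [0.5668 0.1716 0.0865]
wood [270.7, 229.4] 363 [0.4371 0.1725 0.0865]
wood [357.2, 230.3] 299 [0.5076 0.1637 0.0865]
```

View pics/w4.png

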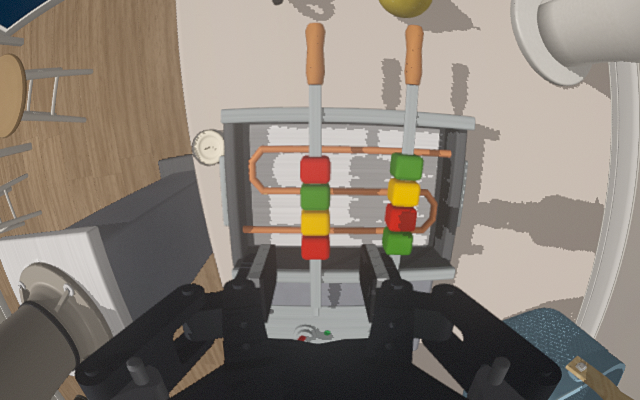

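It is resting well: our pieces run from (0.479, 0.217) to (0.471, 0.153), so the mid is (0.475, 0.185). The laid skewer has not moved. The wrist view shows both blades across both rails. Next is the red switch: I shut the fingers, tilt about 21° to gain reach, and go in front of the bat.

```bash
python3 -m jog '[{"rx":0,"ry":0,"rz":0,"x":0,"y":-0.6,"z":0,"jaw":-1},{"rx":0,"ry":0.7,"rz":0,"x":-0.4,"y":-0.8,"z":0,"jaw":-1},{"rx":0,"ry":0.7,"rz":0,"x":-0.5,"y":-0.8,"z":-0.2,"jaw":-1},{"rx":0,"ry":0.7,"rz":0,"x":-0.45,"y":-0.2,"z":-0.2,"jaw":-1},{"rx":0,"ry":0,"rz":0,"x":0,"y":0,"z":0,"jaw":-1},{"rx":0,"ry":0,"rz":0,"x":0,"y":0,"z":0,"jaw":-1}]'
python3 look.py w5
python3 - <<'E'
from h import *
W=np.load('W.npy',allow_pickle=True).item()
im=cv2.imread('pics/w5.png');S=camera_params('side');T=camera_params('top')
s=grab_frame('side');t=grab_frame('top')
for n,p,i,roi in(('side',S,s,(340,190,370,220)),('top',T,t,(305,205,335,235))): print(n,[(b,plane(p,b[0],.095).round(4)) for b in blobs(i,'red',roi,3)])
print('wrist',[(b,plane(W,b[0],.095,True).round(4)) for b in blobs(im[:,:,::-1].copy(),'red',(100,150,600,399),20)])
cv2.imwrite('pics/c.png',np.vstack([cv2.resize(im[100:,60:580],(520,300)),cv2.resize(s[140:260,260:468,::-1],(520,300),interpolation=2)]))
E
```

```text
clock: 8.2
tcp_pos: [0.3929, 0.0434, 0.1513]
orientation: [-2.141, -1.914, 0.395]
contact_force: [0.7, 0.9, 0.2]
grip_width: -0.0002
gripper_force: 0.0
tcp [0.3929 0.0434 0.1513] close dir deg -6.8 tool z [-0.357  0.    -0.934] w -0.0001536994555073924
side [(([353.1, 207.2], 16), array([0.4281, 0.0456, 0.095 ]))]
top []
wrist [(([408.6, 222.3], 293), array([0.4355, 0.043 , 0.095 ]))]
```

View pics/c.png

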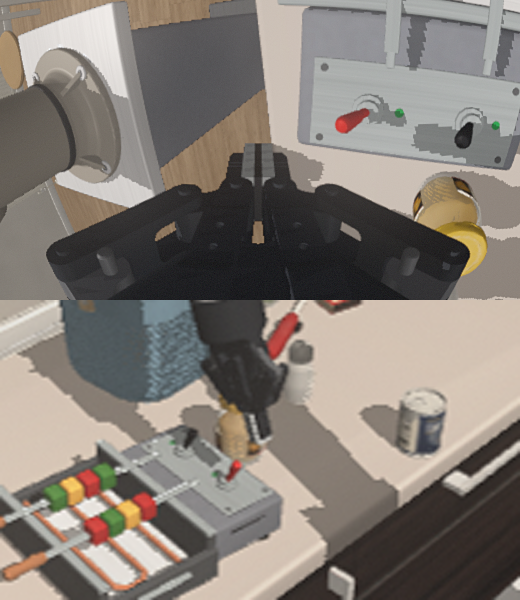

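The tilted pose was reached: the fingers are in front of the red bat, in line with it (bat at y of about 0.043), clear of the jar and the black bat. I lower and push towards the back.

```bash
python3 -m jog '[{"rx":0,"ry":0,"rz":0,"x":0,"y":0,"z":-0.6,"jaw":-1},{"rx":0,"ry":0,"rz":0,"x":0,"y":0,"z":-0.48,"jaw":-1},{"rx":0,"ry":0,"rz":0,"x":0,"y":0,"z":0,"jaw":-1},{"rx":0,"ry":0,"rz":0,"x":0.2,"y":-0.02,"z":0,"jaw":-1},{"rx":0,"ry":0,"rz":0,"x":0.2,"y":-0.02,"z":0,"jaw":-1},{"rx":0,"ry":0,"rz":0,"x":0,"y":0,"z":0,"jaw":-1}]'
python3 -m jog '[{"rx":0,"ry":0,"rz":0,"x":0.2,"y":-0.02,"z":0,"jaw":-1},{"rx":0,"ry":0,"rz":0,"x":0.15,"y":-0.02,"z":0,"jaw":-1},{"rx":0,"ry":0,"rz":0,"x":0.15,"y":-0.02,"z":0,"jaw":-1},{"rx":0,"ry":0,"rz":0,"x":0,"y":0,"z":0,"jaw":-1}]'
```

```text
clock: 9.1
tcp_pos: [0.419, 0.0402, 0.088]
orientation: [-2.144, -1.913, 0.393]
contact_force: [-0.5, 0.8, -1.2]
grip_width: 0.0002
gripper_force: 0.0
clock: 9.6
tcp_pos: [0.4358, 0.0377, 0.0872]
orientation: [-2.125, -1.903, 0.422]
contact_force: [-27.0, 4.1, 19.2]
grip_width: -0.0
gripper_force: 16.1
```

27 N is more than the bat should need, so I look before going on.

```bash
python3 look.py w6
python3 - <<'E'
from h import *
im=cv2.imread('pics/w6.png');s=grab_frame('side')
cv2.imwrite('pics/d.png',np.vstack([cv2.resize(im[80:260,200:500],(500,300)),cv2.resize(s[180:240,310:410,::-1],(500,300),interpolation=2)]))
print(get_obs()['contact_force'],get_obs()['moment'])
E
```

```text
tcp [0.4358 0.0377 0.0872] close dir deg -6.8 tool z [-0.381 -0.002 -0.925] w -4.257561484951652e-05
[-26.60190163   5.11158363  16.91804017] [ 0.92983731  5.99943716 -0.29981311]
```

View pics/d.png

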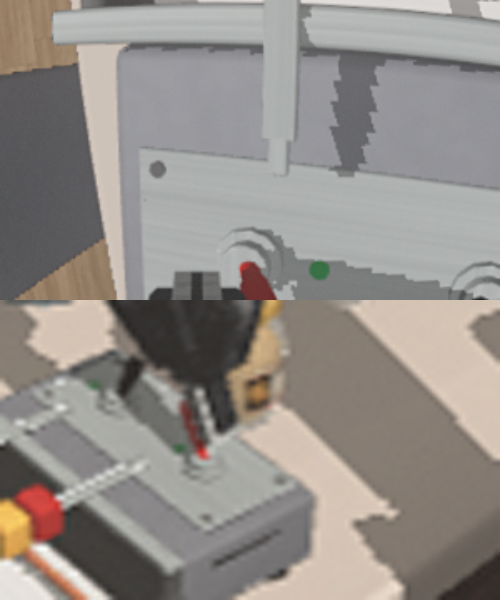

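The red bat now leans to the back, past upright, so the finger is pressing it against its stop. I back off forward and then up.

```bash
python3 -m jog '[{"rx":0,"ry":0,"rz":0,"x":-0.3,"y":0.03,"z":0,"jaw":-1},{"rx":0,"ry":0,"rz":0,"x":-0.4,"y":0.03,"z":0,"jaw":-1},{"rx":0,"ry":0,"rz":0,"x":0,"y":0,"z":0.6,"jaw":-1},{"rx":0,"ry":0,"rz":0,"x":0,"y":0,"z":0.9,"jaw":-1},{"rx":0,"ry":-0.7,"rz":0,"x":0.2,"y":0,"z":0.6,"jaw":-1},{"rx":0,"ry":-0.7,"rz":0,"x":0.4,"y":0,"z":0,"jaw":-1},{"rx":0,"ry":0,"rz":0,"x":0,"y":0.9,"z":0,"jaw":-1},{"rx":0,"ry":0,"rz":0,"x":0,"y":0.5,"z":0,"jaw":-1}]'
python3 -m jog '[{"rx":0,"ry":0,"rz":0,"x":0,"y":0,"z":0,"jaw":-1}]'
python3 look.py w7
python3 - <<'E'
from h import *
im=cv2.imread('pics/w7.png');s=grab_frame('side');W=np.load('W.npy',allow_pickle=True).item();S=camera_params('side')
print(get_obs()['contact_force'])
rgb=im[:,:,::-1].copy()
for k in('green','red','yellow'):
  for uv,a in blobs(rgb,k,(100,0,560,399),40): print(k,uv,a,plane(W,uv,.0865,True).round(4))
print('side red',[(b,plane(S,b[0],.095).round(4)) for b in blobs(s,'red',(330,190,370,220),3)])
cv2.imwrite('pics/e.png',np.vstack([cv2.resize(im,(640,300)),cv2.resize(s[150:260,230:450,::-1],(640,300),interpolation=2)]))
E
```

```text
clock: 10.7
tcp_pos: [0.4412, 0.1261, 0.2137]
orientation: [-2.28, -2.038, 0.136]
contact_force: [0.1, -0.9, 0.1]
grip_width: 0.0
gripper_force: 0.0
clock: 10.82
tcp_pos: [0.4409, 0.1265, 0.2133]
orientation: [-2.276, -2.041, 0.137]
contact_force: [-0.7, -0.1, -0.1]
grip_width: -0.0
gripper_force: 0.0
tcp [0.4409 0.1265 0.2133] close dir deg -6.3 tool z [-0.121  0.001 -0.993] w -1.1583765883685432e-05
[-0.1667256  -1.23991284 -0.33225727]
green [449.1, 91.1] 600 [0.5509 0.2113 0.0865]
green [365.9, 113.9] 564 [0.476  0.195  0.0865]
green [441.7, 163.6] 588 [0.5407 0.1475 0.0865]
red [366.2, 88.5] 560 [0.4784 0.2169 0.0865]
red [444.6, 139.6] 591 [0.5441 0.1688 0.0865]
red [364.3, 163.5] 536 [0.471  0.152  0.0865]
red [357.3, 278.6] 190 [0.4574 0.0377 0.0865]
yellow [447.1, 115.5] 599 [0.5475 0.1899 0.0865]
yellow [365.3, 139.0] 562 [0.4736 0.1734 0.0865]
side red [(([348.4, 203.7], 22), array([0.4488, 0.043 , 0.095 ]))]
```

View pics/e.png

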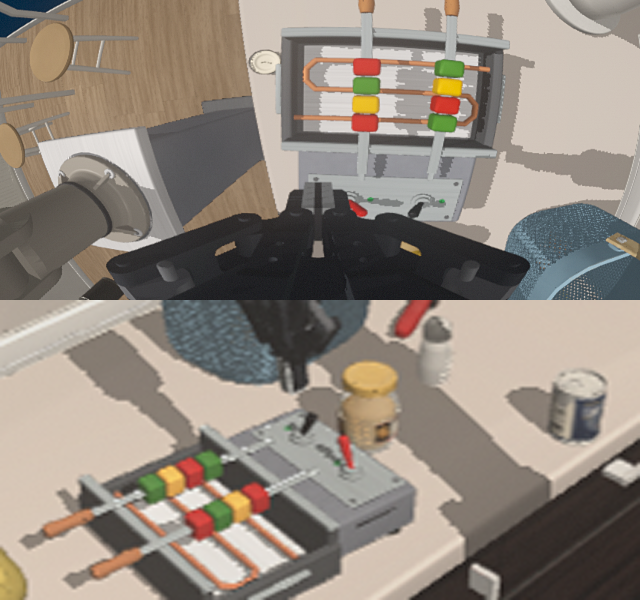

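Skewers are unchanged, and the red bat leans back. I check the switch angle numerically against the pivot.

Run:
```python
from h import *
S=camera_params('side');W=np.load('W.npy',allow_pickle=True).item();s=grab_frame('side')
pv=np.array([.460,.038,.064])
print('pivot from top px',pv)
h=cv2.cvtColor(s,cv2.COLOR_RGB2HSV);m=((h[...,0]<8)|(h[...,0]>170))&(h[...,1]>130);m[:190]=0;m[218:]=0;m[:,:338]=0;m[:,:]&=True;m[:,366:]=0
y,x=np.nonzero(m);print('side red rows',y.min(),x[y==y.min()].mean(),y.max(),x[y==y.max()].mean())
for n,a in(('off',-.42),('up',0),('on',.42)):
    ex=np.array([.994,-.105,0])
    tip=pv+.0415*(np.sin(a)*ex+np.array([0,0,np.cos(a)]));mid=pv+.028*(np.sin(a)*ex+np.array([0,0,np.cos(a)]))
    print(n,'side tip',proj(S,tip).round(1),'mid',proj(S,mid).round(1),'pivot',proj(S,pv).round(1),'wrist tip',proj(W,tip,1).round(1),'mid',proj(W,mid,1).round(1),'piv',proj(W,pv,1).round(1))
w=cv2.imread('pics/w7.png')[255:310,330:450];cv2.imwrite('pics/f.png',np.hstack([cv2.resize(w,(480,220),interpolation=2),cv2.resize(s[180:225,320:400,::-1],(320,220),interpolation=2)]))
```

```text
pivot from top px [0.46  0.038 0.064]
side red rows 199 348.0 211 350.0
off side tip [350.7 202.1] mid [349.3 204.7] pivot [346.6 209.8] wrist tip [342.2 285.6] mid [348.3 279.3] piv [359.8 267.3]
up side tip [346.8 198.4] mid [346.7 202.1] pivot [346.6 209.8] wrist tip [359.8 288.4] mid [359.8 281. ] piv [359.8 267.3]
on side tip [343.  196.7] mid [344.2 201. ] pivot [346.6 209.8] wrist tip [377.5 287. ] mid [371.3 280.2] piv [359.8 267.3]
```

View pics/f.png

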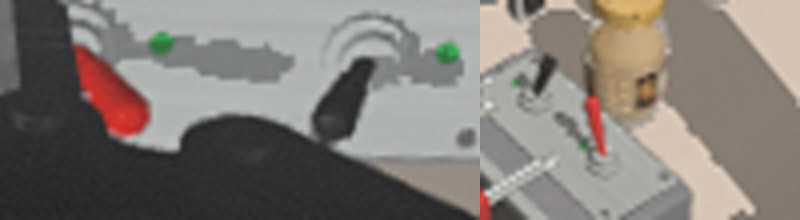

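The red bat leans towards its green dot by 14 px in the wrist view (about 17 px predicted for on). The black bat mirrors it in the off position. The arm is clear, so I hand in.

```bash
python3 -c "
from bench import r
print(r.hand_in())"
```

```text
the job is handed in; nothing more can be done
None
```

The job is handed in at about 11 s. The skewer lies across both rails, handle left, about 45 mm clear of the other skewer's vegetables. The red switch is on and the black one off, and the other skewer measured the same before and after. The push left a brief 27 N against the red switch's stop, under the 40 N limit. I did not measure the other things on the worktop again at the end.

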